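# Set the ratchet to tighten and nip up the strap clamp

### The job

The orange-handled ratchet on the clamp screw is still set to loosen: flip the small pawl tab on its head over from the red side to the green side, so that it will tighten. Then swing its handle clockwise (seen from above) until the yellow pointer on the screw stands over the green sector of the white dial, and let go. Leave the loose blue-handled ratchet where it lies.

Things in the scene. Friction and masses are not known exactly. Their poses are not given: they have to be found in the camera images.
- head (a point): Top centre of the orange-handled ratchet's round head (68 mm across, 26 thick), on the vertical screw axis, 107 mm above the table. x points along the handle, z up, y to the handle's anticlockwise side. The ratchet stands level on the screw of a blue strap clamp and cannot be lifted off. Orange round grip: 26 mm thick, 95 to 220 mm along x, its centre line 13 mm below this point.
- ratchet (a joint): Angle of that ratchet's handle about the screw axis, rad, growing clockwise from above; stops at 0 and 2.1. Stiff by 0.3 Nm, stays where left. With the tab on the red side it swings clockwise without the screw; on the green side it takes the screw along after 15 to 40 degrees of free travel. The drive is missed if it is swung before the tab is flipped. Its sweep is clear of obstacles.
- pawl (a joint): Pawl tab: dark steel fin, 8 mm thick, standing 26 mm high on the head, from a pivot 34 mm along x from head to 38 mm beyond it, over the handle's neck. Value in rad, clockwise from above; the tab points 0.7 - value from x towards y. 0 = fully to the red wing (loosen), 1.4 = fully to the green wing (tighten), with stops. About 1 N at its tip moves it; it stays where left.
- screw (a joint): Clamp screw's angle in rad, clockwise from above, 0 at the start. Its yellow pointer, 80 mm long from the axis, lies on the white dial (85 mm radius, top 41 mm below head) and starts at the red tick; the green sector runs from 0.50 to 1.05 rad. Stiff by 0.4 Nm (with the handle some 5 N at the grip); stays where left, also when the handle is swung back.
- spare: Loose ratchet of the same shape with a blue grip, 254 mm long, 26 mm thick without its tab, 0.7 kg, lying on the table to the robot's right; not needed. Origin under the centre of its head, x along its handle.

How it is judged:
On the way, in this order (a step that is already met when the one before it is completed fails the run):
1. the pawl tab is flipped to the green side while the screw has not yet been turned (value of joint pawl above 1 rad and value of joint screw below 0.2 rad), for 0.1 s.
2. the screw is turned until its pointer stands over the green sector (value of joint screw above 0.5 rad), for 0.2 s.
At the end, for the whole second after the job is handed in: The pawl tab stands on the green side (joint above 1.0 rad), the screw has been turned clockwise by 0.50 to 1.05 rad, so that its pointer is over the green sector, and it is at rest (value of joint pawl above 1 rad and value of joint screw between 0.5 and 1.05 rad and velocity of joint screw between -0.05 and 0.05 rad/s); the robot touches nothing.
It fails at once if the loose blue-handled ratchet is shifted by more than 30 mm (distance of spare from where it was at the start of the episode above 0.03 m).
It also fails if it takes over 42 s, if anything falls off the work surface, if the arm or the gripper's body presses on something with over 40 N, if the wrist force passes 120 N, or if a joint passes its speed limit or range.

### The arm

A 7-joint arm with a two-finger parallel gripper is mounted at the origin on the work surface. World frame = base frame: x ahead of the robot, y to its left, z up, the work surface at z = 0. Lengths are in m, angles in rad, forces in N, time in s.
With the tool pointing down it reaches from about 0.425 to 0.875 m from the base axis. Payload 4.7 kg.
Tool frame: the origin (TCP) lies midway between the tips of the shut fingers; the grasp point (between the pads) lies 19 mm behind it (ctrl.grip_point_offset is the distance from the TCP to the grasp point, in m); z points along the fingers, y is the line along which they close (so a half turn about z gives the same grasp; the last joint's range is limited). The gripper opens to 87 mm and grips with 3 to 60 N. Pads are 19 mm wide; open, the fingers measure 117 mm over their backs; the gripper's body (75 mm by 190 mm) begins 51 mm behind the grasp point.
Start: joints at [-1.153, 0.321, -0.07, 1.45, 0.023, 1.371, -0.057], TCP at [0.255, 0.598, 0.223] pointing down, gripper open.
Joint ranges: [-2.86, 2.86], [-0.3, 2.09], [-1.38, 1.24], [0.06, 2.45], [-1.56, 4.7], [0.09, 2.05], [-2.69, 2.69]. Speed limits (rad/s): [2.57, 2.57, 3.14, 3.14, 3.14, 3.14, 3.14].

### API

Orientations are given as a rotation vector (axis times angle).
In Python, from bench import ctrl gives the robot as it stands. The module is installed in compiled form; this text tells all that it offers.
- The arm moves only by the shell command python3 -m handwheel 'ROWS' [OPENING] [FORCE]. ROWS is JSON, a list of rows, each an object of numbers: "x", "y", "z": the shift along the tool's x, y, z in m; "wx", "wy", "wz": the turn, a rotation vector about the tool's x, y, z in degrees. A call has 1 to 10 rows; each row is the pose to reach, as a shift and turn from the pose commanded when the call began, along the tool's axes at that moment; what a row does not reach only later rows make up. A row lasts 1/12 s, in which the tool goes at most 41.7 mm and 7.16 degrees, less where a joint would pass 70% of its speed; a pose out of reach is approached as far as the arm can. A call with a gripper value outside its range is refused whole. OPENING is the finger opening in m, from 0 to 0.087, set as the call begins (- or left out, the last holds). The fingers move at their own pace and stop on an object; FORCE is the grip in N (left out, the last holds). Time passes only in rows, so rows that repeat a pose let the fingers close. It gives the time, the measured TCP pose, the force, the opening and the grip force at its end, in the units of the state.
- ctrl.get_state(): the state, without advancing time (a new reading comes with each control period).
- ctrl.get_image(name): name is "scene" or "top" or "wrist"; returns a dict with "image" (384x512x3 uint8, red, green, blue), "K" (3x3 intrinsics, pixels), "world_to_cam" (4x4, takes a point from world to camera coordinates); the wrist camera has in their place "hand_eye" (4x4, takes a point from camera to tool coordinates, whose origin is the TCP and whose axes are the flange's). Camera axes: x right, y down, z forward; pixel columns grow to the right and rows downward; lengths in m; the calibration is good to about 2 mm. A picture is of the moment at which its call begins: read the wrist's pose just before it. There is no depth.
- ctrl.close_job(): hands the job in; it is judged then, once.
The state is a dict: "time": time; "joint_positions": joint angles; "qd": joint speeds; "joint_torque": joint torques, N m; "position": TCP position; "tool_rot": TCP orientation; "ft_force": force on the tool from outside, world axes, zero at the start; "torque": the same for the moment, N m; "grip_width": opening from 0.0 (shut) to 1.0 (fully open); "grip_force": force on a finger pad.
Only numpy, scipy, OpenCV 4.12 (cv2) and the standard library are available. Lean on these libraries where they do the work, as an engineer would, in place of code of your own. Each camera call takes 0.05 s, during which the arm holds its last target. There are 200 camera calls.

## Working session

There is one attempt and no reset: what is moved stays moved. The work goes in short steps, Python scripts to look and compute and a shell command to move; the robot and the scene stay as the last step left them, time stands still between calls to the robot, and variables do not carry over. Pictures are saved under pics/ and viewed, at most 10 in all, crops included, and the job is handed in when it is done.

```bash
mkdir -p pics; python3 - <<'E'
from bench import ctrl
import cv2,numpy as np,pickle
s=ctrl.get_state();print({k:np.round(v,3) for k,v in s.items()})
d={}
for n in("scene","top"):
    r=ctrl.get_image(n);d[n]=r
    cv2.imwrite(f"pics/{n}0.png",r["image"][:,:,::-1])
    print(n,np.round(r["K"],1).tolist(),np.round(r["world_to_cam"],3).tolist())
pickle.dump(d,open("d.pkl","wb"))
a=np.hstack([d["top"]["image"]])
cv2.imwrite("pics/top_b.png",cv2.resize(a[:,:,::-1],(800,600),interpolation=cv2.INTER_CUBIC))
E
```

```text
{'time': np.float64(0.0), 'joint_positions': array([-1.153,  0.322, -0.07 ,  1.452,  0.023,  1.371, -0.057]), 'qd': array([-0.001,  0.001, -0.001, -0.001,  0.001, -0.   , -0.002]), 'joint_torque': array([ 0.0000e+00, -4.9128e+01, -4.0400e-01, -3.1253e+01, -6.4000e-02,
        4.3000e-02,  0.0000e+00]), 'position': array([0.255, 0.597, 0.221]), 'tool_rot': array([-6.300e-01, -3.077e+00,  3.000e-03]), 'ft_force': array([-0.601, -0.071, -0.6  ]), 'torque': array([-0.003, -0.013, -0.006]), 'grip_force': np.float64(0.0), 'grip_width': np.float64(0.996)}
scene [[386.2, 0.0, 250.1], [0.0, 386.2, 199.7], [0.0, 0.0, 1.0]] [[0.175, 0.984, 0.015, 0.041], [0.775, -0.128, -0.619, -0.369], [-0.608, 0.12, -0.785, 1.114], [0.0, 0.0, 0.0, 1.0]]
top [[365.9, 0.0, 251.3], [0.0, 365.9, 190.3], [0.0, 0.0, 1.0]] [[0.013, -0.999, 0.033, -0.173], [-0.996, -0.016, -0.083, 0.537], [0.084, -0.032, -0.996, 0.689], [0.0, 0.0, 0.0, 1.0]]
```

View pics/top_b.png

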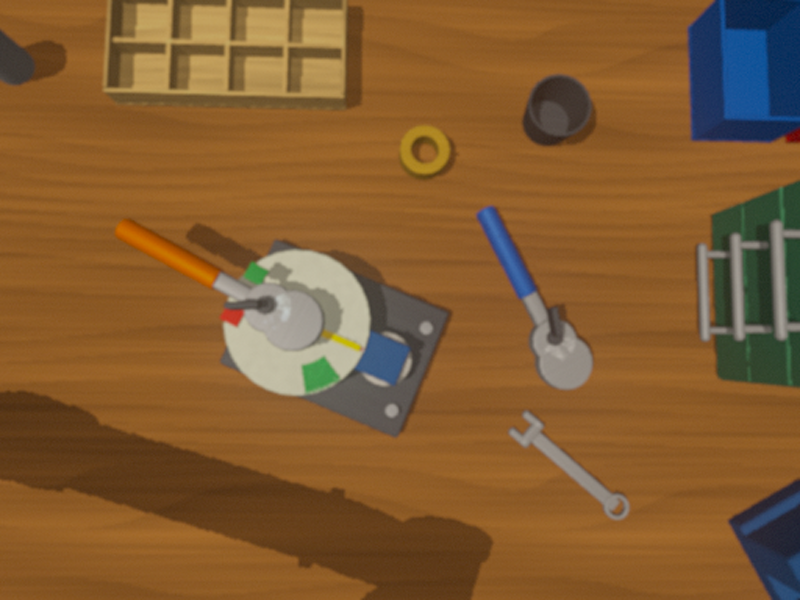

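View pics/scene0.png

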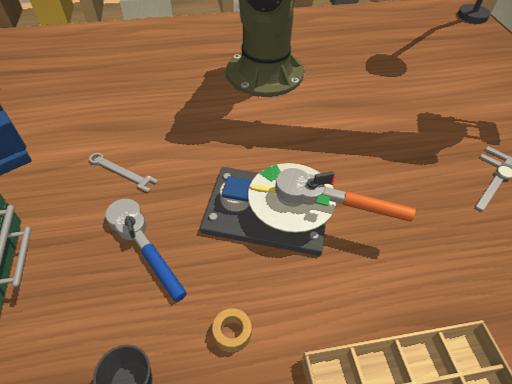

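The top view shows the head at about (292,320)/1.5625, the orange grip from (218,278) to (122,228), and the tab pointing to the red wing at about (230,305). In the scene view the head is at about (297,183) and the grip end at about (412,213).

```bash
cat > h.py <<'E'
import numpy as np,pickle
from scipy.spatial.transform import Rotation as R
def onz(r,u,v,z):
    T=np.array(r["world_to_cam"]);c=-T[:3,:3].T@T[:3,3]
    d=T[:3,:3].T@np.linalg.inv(r["K"])@[u,v,1]
    return c+d*(z-c[2])/d[2]
def totool(dp,rot): return R.from_rotvec(rot).inv().apply(dp)
E
python3 - <<'E'
from h import *
d=pickle.load(open("d.pkl","rb"));t,s=d["top"],d["scene"];k=1.5625
f=lambda n,r,u,v,z:print(n,np.round(onz(r,u,v,z),4))
f("head t",t,293/k,320/k,.107);f("head s",s,297,181,.107)
f("dial t",t,297/k,323/k,.066)
f("grip0",t,217/k,278/k,.094);f("gripE",t,122/k,229/k,.094);f("gripE s",s,412,212,.094);f("grip0 s",s,345,198,.094)
f("pivot",t,266/k,304/k,.133);f("tip t",t,230/k,306/k,.133)
f("ptr",t,361/k,347/k,.066)
st=__import__("bench").ctrl.get_state()
print(R.from_rotvec(st["tool_rot"]).as_matrix().round(3))
E
```

```text
head t [ 0.5058 -0.0533  0.107 ]
head s [ 0.5099 -0.0453  0.107 ]
dial t [ 0.5041 -0.0522  0.066 ]
grip0 [0.5521 0.0346 0.094 ]
gripE [0.6056 0.1423 0.094 ]
gripE s [0.6038 0.144  0.094 ]
grip0 s [0.5535 0.0357 0.094 ]
pivot [ 0.5211 -0.0283  0.133 ]
tip t [0.5184 0.0092 0.133 ]
ptr [ 0.4772 -0.1273  0.066 ]
[[-0.92   0.393 -0.001]
 [ 0.393  0.92  -0.002]
 [-0.    -0.002 -1.   ]]
```

```bash
python3 -m handwheel '[{"x":-0.04,"y":-0.04,"wz":1},{"x":-0.07,"y":-0.068,"wz":2},{"x":-0.1,"y":-0.097,"wz":3},{"x":-0.13,"y":-0.126,"wz":4},{"x":-0.16,"y":-0.155,"wz":4},{"x":-0.19,"y":-0.184,"wz":4},{"x":-0.22,"y":-0.213,"wz":4},{"x":-0.25,"y":-0.242,"wz":4},{"x":-0.275,"y":-0.267,"wz":4},{"x":-0.29,"y":-0.281,"wz":4}]' 0 20
cat > go.py <<'E'
import sys;from h import *
from bench import ctrl
# usage: hx hy z [handle deg]: shift in tool axes from the measured pose to handle coords
HEAD=np.array([.506,-.052]);a=list(map(float,sys.argv[1:]));th=np.radians(a[3] if len(a)>3 else 62.9)
s=ctrl.get_state();c,n=np.cos(th),np.sin(th)
g=np.r_[HEAD+a[0]*np.array([c,n])+a[1]*np.array([-n,c]),a[2]]
M=R.from_rotvec(s["tool_rot"]).as_matrix()
print("pos",s["position"].round(4),"goal",g.round(4),"shift",(M.T@(g-s["position"])).round(4),"tool-y deg",np.degrees(np.arctan2(M[1,1],M[0,1])).round(1),"F",s["ft_force"].round(1))
E
python3 go.py .068 .05 .22
```

```text
pos [0.2552 0.5972 0.2216] goal [0.4925 0.0313 0.22  ] shift [-0.4405 -0.4272  0.0024] tool-y deg 66.9 F [1.  0.2 0.9]invalid input at $[0]: expected keys x, y, z, wx, wy, wz
```

```bash
python3 -m handwheel '[{"x":-0.03,"y":-0.029,"z":0,"wx":0,"wy":0,"wz":1},{"x":-0.06,"y":-0.058,"z":0,"wx":0,"wy":0,"wz":2},{"x":-0.09,"y":-0.087,"z":0,"wx":0,"wy":0,"wz":3},{"x":-0.12,"y":-0.116,"z":0,"wx":0,"wy":0,"wz":4},{"x":-0.15,"y":-0.145,"z":0,"wx":0,"wy":0,"wz":4},{"x":-0.18,"y":-0.174,"z":0,"wx":0,"wy":0,"wz":4},{"x":-0.21,"y":-0.203,"z":0,"wx":0,"wy":0,"wz":4},{"x":-0.24,"y":-0.232,"z":0,"wx":0,"wy":0,"wz":4},{"x":-0.26,"y":-0.252,"z":0,"wx":0,"wy":0,"wz":4},{"x":-0.27,"y":-0.262,"z":0,"wx":0,"wy":0,"wz":4}]' 0 20
python3 go.py .068 .05 .22
```

```text
time: 0.93
position: [0.4025, 0.2458, 0.2225]
tool_rot: [0.746, 3.051, -0.002]
ft_force: [0.9, 0.5, 0.1]
grip_width: 0.324
grip_force: 0.0
pos [0.4025 0.2458 0.2225] goal [0.4925 0.0313 0.22  ] shift [-0.1788 -0.1487  0.0027] tool-y deg 62.5 F [0.9 0.5 0.1]
```

```bash
python3 -m handwheel '[{"x":-0.03,"y":-0.025,"z":0,"wx":0,"wy":0,"wz":0},{"x":-0.06,"y":-0.05,"z":0,"wx":0,"wy":0,"wz":0},{"x":-0.09,"y":-0.075,"z":0,"wx":0,"wy":0,"wz":0},{"x":-0.12,"y":-0.1,"z":0,"wx":0,"wy":0,"wz":0},{"x":-0.145,"y":-0.12,"z":0,"wx":0,"wy":0,"wz":0},{"x":-0.165,"y":-0.138,"z":0,"wx":0,"wy":0,"wz":0},{"x":-0.17,"y":-0.142,"z":0.02,"wx":0,"wy":0,"wz":0},{"x":-0.17,"y":-0.142,"z":0.04,"wx":0,"wy":0,"wz":0},{"x":-0.17,"y":-0.142,"z":0.05,"wx":0,"wy":0,"wz":0},{"x":-0.17,"y":-0.142,"z":0.05,"wx":0,"wy":0,"wz":0}]'
python3 go.py .068 .05 .116; python3 - <<'E'
from bench import ctrl;import cv2,numpy as np
r=ctrl.get_image("top")["image"];w=ctrl.get_image("wrist")["image"]
c=cv2.resize(r[110:290,50:290,::-1],(512,384),interpolation=cv2.INTER_CUBIC)
cv2.imwrite("pics/a.png",np.hstack([cv2.resize(c,(400,300)),cv2.resize(w[:,:,::-1],(400,300))]))
E
```

```text
time: 1.77
position: [0.4852, 0.0466, 0.1699]
tool_rot: [-0.736, -3.049, 0.004]
ft_force: [-0.2, 0.8, -0.0]
grip_width: 0.011
grip_force: 0.0
pos [0.4852 0.0466 0.1699] goal [0.4925 0.0313 0.116 ] shift [-0.0137 -0.0101  0.0539] tool-y deg 62.9 F [-0.2  0.8 -0. ]
```

View pics/a.png

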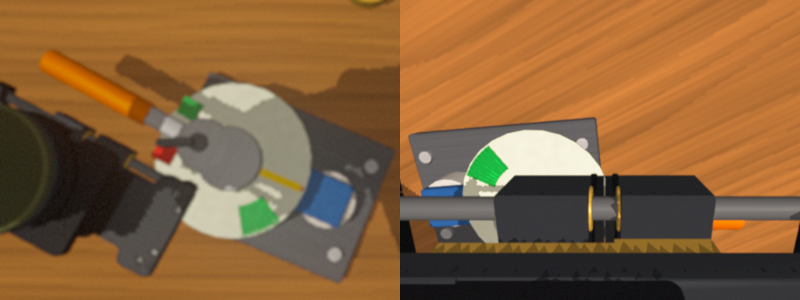

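The tab still points to the red wing (crop 165,140) and the fingers are shut beside it. I'll descend and push.

```bash
python3 -m handwheel '[{"x":0,"y":-0.01,"z":0.02,"wx":0,"wy":0,"wz":0},{"x":0,"y":-0.01,"z":0.04,"wx":0,"wy":0,"wz":0},{"x":0,"y":-0.01,"z":0.054,"wx":0,"wy":0,"wz":0},{"x":-0.01,"y":-0.01,"z":0.054,"wx":0,"wy":0,"wz":0},{"x":-0.02,"y":-0.01,"z":0.054,"wx":0,"wy":0,"wz":0},{"x":-0.03,"y":-0.01,"z":0.054,"wx":0,"wy":0,"wz":0},{"x":-0.04,"y":-0.01,"z":0.054,"wx":0,"wy":0,"wz":0},{"x":-0.05,"y":-0.01,"z":0.054,"wx":0,"wy":0,"wz":0},{"x":-0.056,"y":-0.01,"z":0.054,"wx":0,"wy":0,"wz":0},{"x":-0.062,"y":-0.01,"z":0.054,"wx":0,"wy":0,"wz":0}]'
python3 go.py .068 -.016 .116
```

```text
time: 2.7
position: [0.5388, 0.009, 0.1189]
tool_rot: [0.738, 3.054, -0.001]
ft_force: [-1.5, 1.5, -0.1]
grip_width: 0.003
grip_force: 0.6
pos [0.5388 0.009  0.1189] goal [0.5512 0.0012 0.116 ] shift [-0.0146 -0.0012  0.0029] tool-y deg 62.8 F [-1.5  1.5 -0.1]
```

```bash
python3 -m handwheel '[{"x":-0.005,"y":0,"z":0,"wx":0,"wy":0,"wz":0},{"x":-0.01,"y":0,"z":0,"wx":0,"wy":0,"wz":0},{"x":-0.014,"y":0,"z":0,"wx":0,"wy":0,"wz":0},{"x":-0.014,"y":0,"z":0,"wx":0,"wy":0,"wz":0}]'
python3 go.py .068 -.016 .116; python3 - <<'E'
from bench import ctrl;import cv2,numpy as np
r=ctrl.get_image("top")["image"];w=ctrl.get_image("scene")["image"]
c=cv2.resize(r[110:290,50:290,::-1],(400,300),interpolation=cv2.INTER_CUBIC)
w=cv2.resize(w[140:260,210:370,::-1],(400,300),interpolation=cv2.INTER_CUBIC)
cv2.imwrite("pics/b.png",np.hstack([c,w]))
E
```

```text
time: 3.03
position: [0.55, 0.0034, 0.118]
tool_rot: [-0.737, -3.052, 0.0]
ft_force: [-3.1, 2.7, -1.1]
grip_width: 0.008
grip_force: 1.3
pos [0.55   0.0034 0.118 ] goal [0.5512 0.0012 0.116 ] shift [-0.002  -0.0014  0.002 ] tool-y deg 62.9 F [-3.1  2.7 -1.1]
```

View pics/b.png

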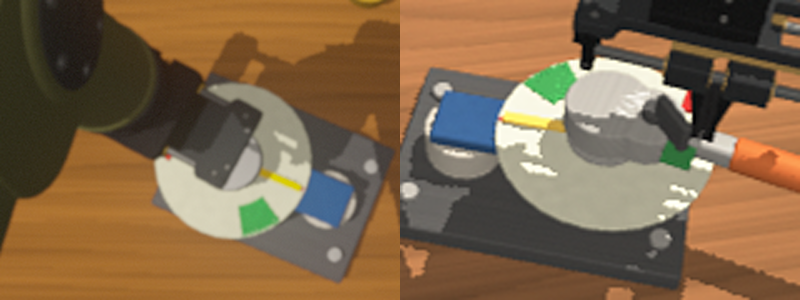

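The tab now points over to the green side (scene crop 670,120) and the pointer hasn't moved. I'll push a few mm more for margin.

```bash
python3 -m handwheel '[{"x":-0.0025,"y":0,"z":0,"wx":0,"wy":0,"wz":0},{"x":-0.0045,"y":0,"z":0,"wx":0,"wy":0,"wz":0},{"x":-0.0045,"y":0,"z":0,"wx":0,"wy":0,"wz":0}]'
python3 -m handwheel '[{"x":0.02,"y":0,"z":0,"wx":0,"wy":0,"wz":0},{"x":0.05,"y":0,"z":-0.01,"wx":0,"wy":0,"wz":0},{"x":0.07,"y":0.03,"z":-0.03,"wx":0,"wy":0,"wz":0},{"x":0.08,"y":0.06,"z":-0.03,"wx":0,"wy":0,"wz":0},{"x":0.08,"y":0.08,"z":-0.01,"wx":0,"wy":0,"wz":0},{"x":0.08,"y":0.08,"z":-0.01,"wx":0,"wy":0,"wz":0}]'
python3 go.py .15 .035 .085; python3 - <<'E'
from bench import ctrl;import cv2,numpy as np
r=ctrl.get_image("top")["image"];w=ctrl.get_image("scene")["image"]
c=cv2.resize(r[110:290,50:290,::-1],(400,300),interpolation=cv2.INTER_CUBIC)
w=cv2.resize(w[140:260,240:400,::-1],(400,300),interpolation=cv2.INTER_CUBIC)
cv2.imwrite("pics/c.png",np.hstack([c,w]))
E
```

```text
time: 3.38
position: [0.5542, 0.0014, 0.1184]
tool_rot: [-0.737, -3.053, -0.0]
ft_force: [-3.1, 2.6, -2.1]
grip_width: 0.007
grip_force: 1.8
time: 3.88
position: [0.5208, 0.1137, 0.1276]
tool_rot: [0.726, 3.054, 0.003]
ft_force: [-0.7, 0.8, -0.7]
grip_width: 0.006
grip_force: 0.0
pos [0.5208 0.1137 0.1276] goal [0.5432 0.0975 0.085 ] shift [-0.0272 -0.0045  0.0426] tool-y deg 63.2 F [-0.7  0.8 -0.7]
```

View pics/c.png

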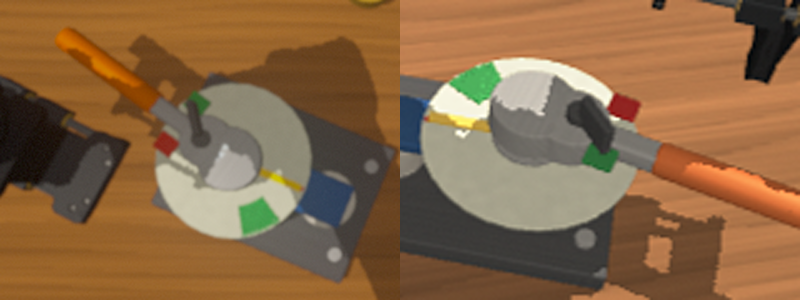

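The tab now lies over the green wing (top crop, pivot 200,140 to tip 193,103), and the handle has crept a few degrees clockwise. I'll measure both angles.

```bash
python3 - <<'E'
from h import *
import cv2
from bench import ctrl
r=ctrl.get_image("top");im=r["image"];
cv2.imwrite("pics/d.png",cv2.resize(im[120:240,70:230,::-1],(800,600),interpolation=cv2.INTER_CUBIC))
hsv=cv2.cvtColor(im,cv2.COLOR_RGB2HSV)
m=cv2.inRange(hsv,(4,170,90),(13,255,255));m[:120]=0;m[240:]=0;m[:,:60]=0;m[:,170:]=0
n,l,s,c=cv2.connectedComponentsWithStats(m);k=1+s[1:,4].argmax()
p=np.argwhere(l==k)[:,::-1];w=np.array([onz(r,u,v,.098) for u,v in p])[:,:2]
ctr=w.mean(0);print("grip centroid",ctr,len(p),"angle about head",np.degrees(np.arctan2(*(ctr-[.506,-.052])[::-1])))
e=np.linalg.svd(w-ctr)[2][0];print("axis",np.degrees(np.arctan2(e[1],e[0])), np.linalg.norm(ctr-[.506,-.052]))
E
```

```text
grip centroid [0.52141614 0.01667093] 78 angle about head 77.3472676186015
axis -111.33240915782488 0.0703800709069752
```

View pics/d.png

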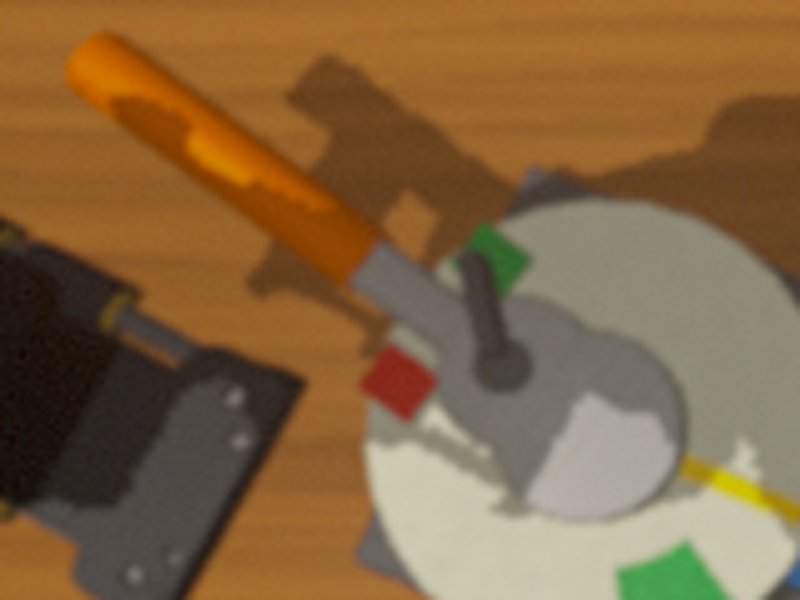

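```bash
python3 - <<'E'
from h import *
r=pickle.load(open("d.pkl","rb"))["top"]
f=lambda x,y,z:onz(r,70+x/5,120+y/5,z)[:2]
A=lambda d:np.degrees(np.arctan2(d[1],d[0])).round(1)
e,n,p,t=f(90,62,.094),f(367,263,.094),f(502,362,.131),f(474,265,.131)
print(e,n,p,t,"grip",A(e-n),A(e-[.506,-.052]),"tab",A(t-p))
E
python3 go.py .15 .035 .085 55
```

```text
[0.6312342  0.12638861] [0.56166469 0.02706616] [ 0.52483121 -0.02802387] [ 0.556884   -0.01779788] grip 55.0 54.9 tab 17.7
pos [0.5207 0.1075 0.129 ] goal [0.5634 0.0909 0.085 ] shift [-0.0454  0.0047  0.0441] tool-y deg 62.8 F [0.5 0.4 0.2]
```

```bash
python3 -m handwheel '[{"x":0,"y":0.005,"z":0.022,"wx":0,"wy":0,"wz":4},{"x":0,"y":0.005,"z":0.044,"wx":0,"wy":0,"wz":8},{"x":-0.02,"y":0.005,"z":0.044,"wx":0,"wy":0,"wz":8},{"x":-0.04,"y":0.005,"z":0.044,"wx":0,"wy":0,"wz":8},{"x":-0.045,"y":0.005,"z":0.044,"wx":0,"wy":0,"wz":8},{"x":-0.045,"y":0.005,"z":0.044,"wx":0,"wy":0,"wz":8}]'
python3 - <<'E'
from h import *
from bench import ctrl
s=ctrl.get_state();M=R.from_rotvec(s["tool_rot"]).as_matrix()
print(s["position"].round(4),np.degrees(np.arctan2(M[1,1],M[0,1])),s["ft_force"].round(1))
for a in range(55,-31,-5):
    t=np.radians(a);g=np.array([.506,-.052])+.15*np.array([np.cos(t),np.sin(t)])+.0225*np.array([-np.sin(t),np.cos(t)])
    print(a,(M.T@(np.r_[g,.085]-s["position"])*1000).round(1),55-a)
E
```

```text
time: 4.53
position: [0.5639, 0.0898, 0.0855]
tool_rot: [0.954, 2.99, -0.001]
ft_force: [-0.2, -0.1, 0.7]
grip_width: 0.008
grip_force: 0.0
[0.5639 0.0898 0.0855] 54.6033925999415 [-0.2 -0.1  0.7]
55 [-11.4   0.7   0.5] 0
50 [-24.5   2.2   0.6] 5
45 [-37.8   2.5   0.6] 10
40 [-51.    1.7   0.6] 15
35 [-64.1  -0.3   0.7] 20
30 [-76.9  -3.4   0.7] 25
25 [-89.5  -7.6   0.7] 30
20 [-101.6  -12.9    0.8] 35
15 [-113.2  -19.2    0.8] 40
10 [-124.2  -26.5    0.8] 45
5 [-134.6  -34.8    0.8] 50
0 [-144.2  -43.9    0.9] 55
-5 [-152.9  -53.8    0.9] 60
-10 [-160.8  -64.5    0.9] 65
-15 [-167.7  -75.8    0.9] 70
-20 [-173.6  -87.6    0.9] 75
-25 [-178.4  -99.9    0.9] 80
-30 [-182.1 -112.6    0.9] 85
```

```bash
python3 -m handwheel '[{"x":-0.0115,"y":0.001,"z":0,"wx":0,"wy":0,"wz":0},{"x":-0.0245,"y":0.002,"z":0,"wx":0,"wy":0,"wz":5},{"x":-0.038,"y":0.0025,"z":0,"wx":0,"wy":0,"wz":10},{"x":-0.051,"y":0.002,"z":0,"wx":0,"wy":0,"wz":15},{"x":-0.064,"y":0,"z":0,"wx":0,"wy":0,"wz":20},{"x":-0.077,"y":-0.0035,"z":0,"wx":0,"wy":0,"wz":25},{"x":-0.0895,"y":-0.0075,"z":0,"wx":0,"wy":0,"wz":30},{"x":-0.1015,"y":-0.013,"z":0,"wx":0,"wy":0,"wz":35},{"x":-0.113,"y":-0.019,"z":0,"wx":0,"wy":0,"wz":40},{"x":-0.113,"y":-0.019,"z":0,"wx":0,"wy":0,"wz":40}]'
python3 go.py .15 .0225 .085 15; python3 - <<'E'
from bench import ctrl;import cv2,numpy as np
r=ctrl.get_image("top")["image"];w=ctrl.get_image("scene")["image"]
c=cv2.resize(r[110:290,50:290,::-1],(400,300),interpolation=cv2.INTER_CUBIC)
w=cv2.resize(w[140:260,220:380,::-1],(400,300),interpolation=cv2.INTER_CUBIC)
cv2.imwrite("pics/e.png",np.hstack([c,w]))
E
```

```text
time: 5.37
position: [0.6448, 0.0118, 0.0852]
tool_rot: [1.919, 2.486, 0.003]
ft_force: [0.3, 0.5, 0.5]
grip_width: 0.004
grip_force: 0.3
pos [0.6448 0.0118 0.0852] goal [0.6451 0.0086 0.085 ] shift [-0.0032 -0.0005  0.0002] tool-y deg 14.7 F [0.3 0.5 0.5]
```

View pics/e.png

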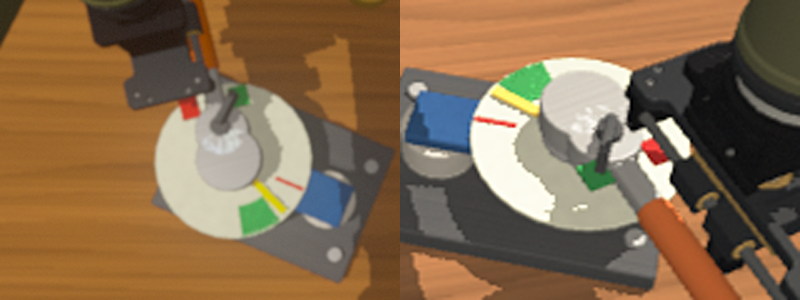

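The ratchet has engaged: the pointer is about 21° past the red tick (top crop, pointer end 283,210; tick 302,190). About 22° more puts it mid-sector.

```bash
python3 -m handwheel '[{"x":-0.0065,"y":0.001,"z":0,"wx":0,"wy":0,"wz":2.5},{"x":-0.013,"y":0.0015,"z":0,"wx":0,"wy":0,"wz":5},{"x":-0.02,"y":0.0015,"z":0,"wx":0,"wy":0,"wz":7.5},{"x":-0.0265,"y":0.002,"z":0,"wx":0,"wy":0,"wz":10},{"x":-0.033,"y":0.0015,"z":0,"wx":0,"wy":0,"wz":12.5},{"x":-0.0395,"y":0.001,"z":0,"wx":0,"wy":0,"wz":15},{"x":-0.0475,"y":0,"z":0,"wx":0,"wy":0,"wz":18},{"x":-0.055,"y":-0.001,"z":0,"wx":0,"wy":0,"wz":21},{"x":-0.055,"y":-0.001,"z":0,"wx":0,"wy":0,"wz":21},{"x":-0.055,"y":-0.001,"z":0,"wx":0,"wy":0,"wz":21}]'
python3 -m handwheel '[{"x":0.015,"y":0,"z":0,"wx":0,"wy":0,"wz":0},{"x":0.04,"y":0,"z":0,"wx":0,"wy":0,"wz":0},{"x":0.06,"y":0,"z":-0.03,"wx":0,"wy":0,"wz":0},{"x":0.06,"y":0,"z":-0.06,"wx":0,"wy":0,"wz":0},{"x":0.06,"y":0,"z":-0.08,"wx":0,"wy":0,"wz":0},{"x":0.06,"y":0,"z":-0.08,"wx":0,"wy":0,"wz":0},{"x":0.06,"y":0,"z":-0.08,"wx":0,"wy":0,"wz":0}]'
python3 - <<'E'
from bench import ctrl;import cv2,numpy as np
r=ctrl.get_image("top")["image"];w=ctrl.get_image("scene")["image"]
c=cv2.resize(r[110:290,50:290,::-1],(400,300),interpolation=cv2.INTER_CUBIC)
w=cv2.resize(w[140:260,220:380,::-1],(400,300),interpolation=cv2.INTER_CUBIC)
cv2.imwrite("pics/f.png",np.hstack([c,w]))
E
```

```text
time: 6.3
position: [0.6568, -0.0403, 0.0849]
tool_rot: [2.333, 2.103, 0.002]
ft_force: [1.9, 2.2, -0.2]
grip_width: 0.006
grip_force: 1.0
time: 6.88
position: [0.6633, 0.019, 0.1659]
tool_rot: [2.334, 2.101, 0.002]
ft_force: [1.0, 0.2, -0.5]
grip_width: 0.003
grip_force: 0.0
```

View pics/f.png

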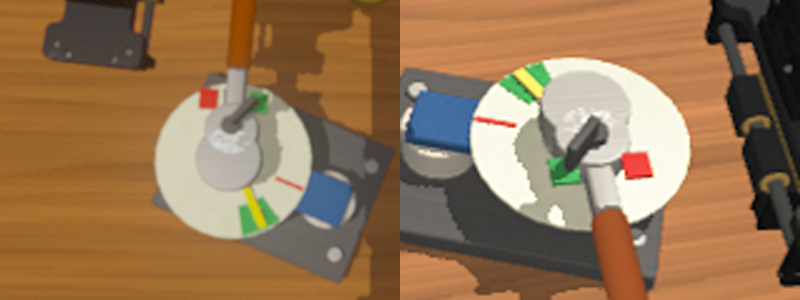

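The pointer stands in the middle of the green sector (top crop 257,210; scene crop 528,82). The tab is over the green wing and the gripper is clear, so I'm handing in.

```bash
python3 -c "
from bench import ctrl
print(ctrl.close_job())"
```

```text
the job is handed in; nothing more can be done
None
```

The pawl tab is on the green side, the yellow pointer stands mid-way in the green sector, the gripper is clear of everything, the blue-handled ratchet was not touched, and the job is handed in (no verdict was returned).

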